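Load a shaft in the vee fixture and slide it home to the stop

ROBOT

A 6-joint arm with a two-finger parallel gripper is mounted at the origin on the work surface. World frame = base frame: x ahead of the robot, y to its left, z up, the work surface at z = 0. Lengths are in m, angles in rad, forces in N, time in s.
With the tool pointing down it reaches from about 0.425 to 0.95 m from the base axis. Payload 3.5 kg.
Tool frame: the origin (TCP) lies on the centre line of the jaws, within the pads' length; the fingertips stand 19 mm ahead of it and the grasp point (between the pads) is the TCP; z points along the fingers, y is the line along which they close (so a half turn about z gives the same grasp; the last joint's range is limited). The gripper opens to 85 mm and grips with 20 to 120 N. Pads are 22 mm wide; open, the fingers measure 114 mm over their backs; the gripper's body (76 mm by 85 mm) begins 54 mm behind the grasp point. The pads swing forward as they close: fully open they stand 13 mm farther back than shut.
Start: joints at [-0.15, 0.286, 1.577, -0, 1.279, -0.15], TCP at [0.675, 0, 0.211] pointing down, gripper open.
Joint ranges: [-2.77, 2.77], [-0.9, 2.22], [0.21, 2.48], [-1.53, 4.67], [0.24, 2.81], [-2.84, 2.84]. Speed limits (rad/s): [2.79, 2.79, 3.14, 3.14, 3.14, 3.14].

INTERFACE

Orientations are given as a unit quaternion [x, y, z, w].
In Python, from plant import status, cams, ctrl gives the robot as it stands.
- The arm moves only by the shell command python3 -m inch 'ROWS' [FORCE]. ROWS is JSON, a list of rows, each a list of 3 entries, a list of its own where there are three numbers: the opening, from -1 (shut) to 1 (fully open), then the shift along the tool's x, y, z in cm, then the turn about the tool's z in rad. In form: [[jaw, [dx, dy, dz], twist], ...]. A call has 1 to 20 rows; each row is the pose to reach, as a shift and turn from the pose commanded when the call began, along the tool's axes at that moment; what a row does not reach only later rows make up. A row lasts 1/10 s, in which the tool goes at most 50 mm and 8.59 degrees, less where a joint would pass 70% of its speed; a pose out of reach is approached as far as the arm can. A call with a gripper value outside its range is refused whole. The fingers move at their own pace and stop on an object; FORCE is the grip in N (left out, the last holds). Time passes only in rows, so rows that repeat a pose let the fingers close. It gives the time, the measured TCP pose, the force and the opening at its end, in the units of the state.
- status.get_state(): the state, without advancing time (a new reading comes with each control period).
- cams.read_camera(name): name is "scene" or "side" or "wrist"; returns the picture (480x640x3 uint8, blue, green, red); there is no depth.
- cams.calibration(name): a dict with "camera_matrix" (3x3 intrinsics, pixels), "k1" (the pictures are not rectified: a ray, as slopes to the right and down, at radius r is drawn at 1 + k1 r^2 times it, then the intrinsics apply), "cam_to_world" (4x4, takes a point from camera to world coordinates); the wrist camera has in their place "mount" (4x4, takes a point from camera to tool coordinates, whose origin is the TCP and whose axes are the flange's). Camera axes: x right, y down, z forward; pixel columns grow to the right and rows downward; lengths in m; the calibration is good to about 2 mm. A picture is of the moment at which its call begins: read the wrist's pose just before it. calibration takes no time and is no camera call.
- ctrl.sign_off(): hands the job in, once; it reports no verdict.
The state is a dict: "time": time; "qpos": joint angles; "dq": joint speeds; "joint_efforts": joint torques, N m; "eef_pos": TCP position; "tcp_rot": TCP orientation; "contact_force": force on the tool from outside, world axes, zero at the start; "wrist_torque": the same for the moment, N m; "opening": opening from 0.0 (shut) to 1.0 (fully open).
Only numpy, scipy, OpenCV 4.12 (cv2) and the standard library are available. Lean on these libraries where they do the work, as an engineer would, in place of code of your own. Each camera call takes 0.05 s, during which the arm holds its last target. There are 200 camera calls.

TASK

Lay the bright steel shaft from the blue rack in the V-groove of the inspection fixture, thick end towards the stop, without dropping it. Then push it gently along the groove, under the spring plunger, until it bears on the tip of the stop, keep a light pressure on it there for a moment, and leave it lying in the groove, home against the stop. The stop is a delicate setting that must never take more than about 10 N; leave the brass shaft and everything else on the table where they are.

Things in the scene. Friction and masses are not known exactly. Their poses are not given: they have to be found in the camera images.
- steel_shaft_mid (a point): Bright steel stepped shaft, lying level, 0.5 to 0.75 kg. Point on its axis, half-way along its 140 mm. Its y axis points to the thick end (nose). Along y: tail face -70 mm, tail 20 mm diameter to -30, journal 30 mm diameter to +64, tapered lead to the nose face (23 mm diameter) at +70; centre of mass about +10. It starts in either of the rack's two cradles.
- steel_shaft_nose (a point): Centre of the nose face of the steel shaft, on its axis; y axis points out of the nose.
- brass_shaft_mid (a point): Brass-coloured shaft of the same shape in the other cradle of the rack, 90 mm beside the steel one (axis to axis). Leave alone.
- steel_shaft: The steel shaft as a whole; same origin and axes as steel_shaft_mid.
- brass_shaft: The brass shaft as a body, origin at its middle on the axis.
- rack: Blue rack fixed to the table, origin at table height. Base 180 (x) x 110 (y -45 to +65) x 10 mm. Two boards 12 mm thick, 46 mm high, at y = -18 and +45 mm, hold the shafts in vee notches at x = -45 and +45 mm, noses to +y, shaft middles at y = 0 (2 mm either way), axes 53 mm above the table. Between the boards (y -12 to +39) the sides of the shafts are free down to the base.
- fixture: Inspection fixture fixed to the table, origin at table height; y runs along the groove towards the stop. Base x -55 to +75, y -100 to +120, 12 mm thick. Steel V-block x -22 to +22, y -80 to +70, top 52 mm above the table; 90 degree groove along x = 0, 24 mm wide, 12 mm deep. A seated shaft's axis is 61 mm above the table, 9 mm above the block. Lightly oiled; friction varies.
- holddown (a point): Bottom of the hold-down's spring plunger (14 mm ball) at rest, above the groove at fixture y = +30 mm, 2.5 mm lower than the top of a seated shaft. Its arm (fixture x -12 to +60, y 21 to 39, z 88 to 102 mm; knob to 115) stands on a post at x 40 to 60. A shaft laid in from above needs its nose short of y = +20 mm.
- plunger (a joint): Lift of the plunger in m: 0 at rest, about 0.0025 with the shaft under it (spring then 6 N). Pushing the shaft takes some 2 to 4 N before the plunger, 8 to 12 N while the nose wedges under it, then a steady drag of 5 to 10 N; at the stop the force rises steeply.
- stop_bush (a point): Middle of the front of the stop's bush, at fixture y = +88 mm on the axis of a seated shaft, 61 mm above the table; axes as the fixture's. Out of it towards -y stands the stop's rod (10 mm diameter, round brass tip), clamped anew each time so that its tip is 17 to 35 mm in front of this point (fixture y +53 to +71): not measured, to be found by feel. Never load the tip with more than about 10 N.
- stop: The whole stop, origin and axes as the fixture's: blue post, y 92 to 110, x -22 to +22 mm, 84 mm high, clamp knob on top to 102 mm, rod towards -y, the rod's small end knob behind the post as far as y +155 mm.
- ref_sphere: White reference ball on a stem, 90 mm high, base 56 mm wide; leave alone.
- bracket: Black machined bracket with a wire handle, about 120 mm wide, 16 mm high; leave alone.
- pendant: White joystick pendant, 100 x 190 mm, 86 mm high; leave alone.
- ring_gauge: Steel ring gauge, 64 mm wide, 22 mm high; leave alone.
- setup_block: Dark steel setup block 50 x 75 x 25 mm; leave alone.
Mind the look-alikes: they are no part of the job. Leave any black, orange or pink look-alike of the steel_shaft alone.

How it is judged:
By the outcome, as a careful person would: the job done as asked, in the order asked, and still so for the second after the job is handed in, with the robot touching nothing.
It also fails if it takes over 69 s, if anything falls off the work surface, if the arm or the gripper's body presses on something with over 40 N, if the wrist force passes 120 N, or if a joint passes its speed limit or range.

## Working session

There is one attempt and no reset: what is moved stays moved. The work goes in short steps, Python scripts to look and compute and a shell command to move; the robot and the scene stay as the last step left them, time stands still between calls to the robot, and variables do not carry over. Pictures are saved under pics/ and viewed, on a budget of 10 in all, crops included, one or two more only if the job needs it, and the job is handed in when it is done.

```bash
ls; mkdir -p pics; python3 - <<'E'
from plant import status,cams,ctrl
import cv2,numpy as np
print(status.get_state())
for n in ["scene","side"]:
    cv2.imwrite(f"pics/{n}0.png",cams.read_camera(n)); print(n,cams.calibration(n))
print(cams.calibration("wrist"))
E
```

```text
pics
{'time': 0.0, 'qpos': array([-1.50006252e-01,  2.87197149e-01,  1.57818171e+00,  2.22008925e-05,
        1.27857984e+00, -1.50012321e-01]), 'dq': array([-0.00011682,  0.0001227 , -0.00212815, -0.0011283 , -0.00089968,
        0.00088249]), 'joint_efforts': array([-1.79628755e-04, -4.05981302e+01, -2.92628127e+01, -1.54224781e-04,
        5.81841552e-03,  3.74769741e-06]), 'eef_pos': array([6.74299296e-01, 1.37073156e-04, 2.09723682e-01]), 'tcp_rot': array([ 7.07106411e-01,  7.07106162e-01, -6.93561674e-04, -9.58453229e-04]), 'contact_force': array([ 0.56463708, -0.06895497, -0.05802158]), 'wrist_torque': array([ 0.05292459, -0.01093476,  0.04124639]), 'opening': 1.004618208558533}
scene {'camera_matrix': array([[448.23123598,   0.        , 318.13366566],
       [  0.        , 448.23123598, 237.66933277],
       [  0.        ,   0.        ,   1.        ]]), 'k1': -0.08964692107734308, 'cam_to_world': array([[-0.74225597,  0.51450506, -0.42934906,  0.97308109],
       [ 0.67008714,  0.57586091, -0.46836677,  0.44654965],
       [ 0.00626827, -0.63534932, -0.77219942,  0.90313386],
[... 479 characters left out ...]
, -7.09885721e-01, -7.04316617e-01,
         1.05791859e+00],
       [ 0.00000000e+00,  0.00000000e+00,  0.00000000e+00,
         1.00000000e+00]])}
{'camera_matrix': array([[357.99088341,   0.        , 322.00414265],
       [  0.        , 357.99088341, 234.93213583],
       [  0.        ,   0.        ,   1.        ]]), 'k1': -0.04069724720052245, 'mount': array([[ 2.35458274e-05, -9.58941798e-01, -2.83602940e-01,
         7.24500118e-02],
       [ 9.99999773e-01, -1.68514992e-04,  6.52820776e-04,
        -1.98753830e-05],
       [-6.73808476e-04, -2.83602891e-01,  9.58941576e-01,
        -1.62739017e-01],
       [ 0.00000000e+00,  0.00000000e+00,  0.00000000e+00,
         1.00000000e+00]])}
```

View pics/scene0.png

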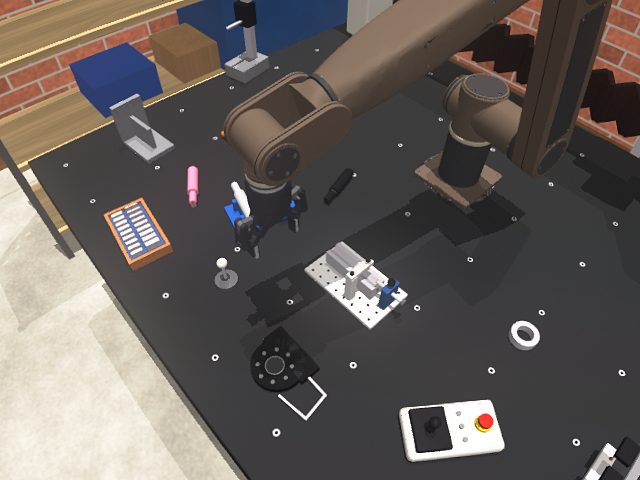

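View pics/side0.png

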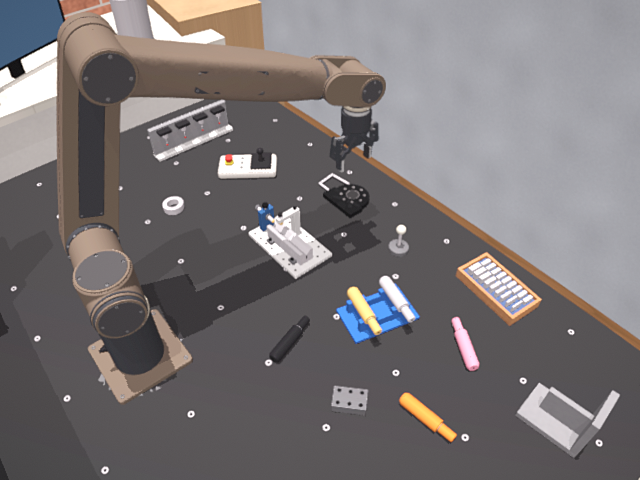

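The scene and side views agree on the layout. Side-view shaft candidates are:
- bright steel in the blue rack (397,300)
- brass in the rack (364,310)
- black (290,338)
- pink (465,344)
- orange (427,417)

Only (397,300) is bright and in the rack. The fixture is at (290,245), with its blue stop at (266,216).

```bash
cat > h.py <<'E'
import numpy as np,cv2
from scipy.spatial.transform import Rotation as R
from plant import status,cams
def cal(n,st=None):
    c=cams.calibration(n)
    if n=="wrist":
        T=np.eye(4);T[:3,:3]=R.from_quat(st["tcp_rot"]).as_matrix();T[:3,3]=st["eef_pos"];T=T@c["mount"]
    else: T=c["cam_to_world"]
    return c["camera_matrix"],c["k1"],T
def ray(C,uv):
    K,k,T=C
    p=cv2.undistortPoints(np.array(uv,float).reshape(-1,1,2),K,np.array([k,0,0,0.]))[:,0]
    return T[:3,3],np.c_[p,np.ones(len(p))]@T[:3,:3].T
def onz(C,uv,z):
    o,d=ray(C,uv);z=np.broadcast_to(z,(len(d),));return o+d*((z-o[2])/d[:,2])[:,None]
def proj(C,P):
    K,k,T=C
    q=(np.atleast_2d(P)-T[:3,3])@T[:3,:3]
    return cv2.projectPoints(q,np.zeros(3),np.zeros(3),K,np.array([k,0,0,0.]))[0][:,0]
E
python3 - <<'E'
from h import *
im=cv2.imread("pics/side0.png");C=cal("side")
hsv=cv2.cvtColor(im,cv2.COLOR_BGR2HSV)
roi=np.zeros(im.shape[:2],np.uint8);roi[265:345,330:425]=255
m={"steel":cv2.inRange(hsv,(0,0,130),(180,90,255)),"brass":cv2.inRange(hsv,(12,90,100),(35,255,255)),}
for k,v in m.items():
    cs,_=cv2.findContours(v&roi,cv2.RETR_EXTERNAL,cv2.CHAIN_APPROX_NONE);c=max(cs,key=cv2.contourArea)
    box=cv2.minAreaRect(c);b=cv2.boxPoints(box)
    # pair short edges
    e=[(b[i]+b[(i+1)%4])/2 for i in range(4)]
    L=[np.linalg.norm(b[i]-b[(i+1)%4]) for i in range(4)]
    s=[e[i] for i in np.argsort(L)[:2]]
    P=onz(C,s,0.056);print(k,cv2.contourArea(c),s,P.round(4),np.linalg.norm(P[0]-P[1]),P.mean(0).round(4))
# fixture blue stop, scene+side rough
print("fix",onz(C,[(250,237),(301,274),(331,252),(290,245)],0.012).round(3), onz(C,[(266,206)],.084))
crop=im[190:350,220:430];cv2.imwrite("pics/crop1.png",cv2.resize(crop,None,fx=3.7,fy=3.7,interpolation=cv2.INTER_CUBIC))
E
```

```text
steel 568.0 [array([381.55435, 276.30634], dtype=float32), array([412.19095, 320.86865], dtype=float32)] [[ 0.5851 -0.2204  0.056 ]
 [ 0.5431 -0.3679  0.056 ]] 0.1533509174694804 [ 0.5641 -0.2942  0.056 ]
brass 458.5 [array([349.6134, 287.2513], dtype=float32), array([379.109  , 332.62918], dtype=float32)] [[ 0.4983 -0.1953  0.056 ]
 [ 0.4594 -0.3416  0.056 ]] 0.1513089044520166 [ 0.4788 -0.2685  0.056 ]
fix [[ 0.429  0.152  0.012]
 [ 0.455 -0.052  0.012]
 [ 0.569 -0.041  0.012]
 [ 0.498  0.053  0.012]] [[0.49898649 0.16216375 0.084     ]]
```

View pics/crop1.png

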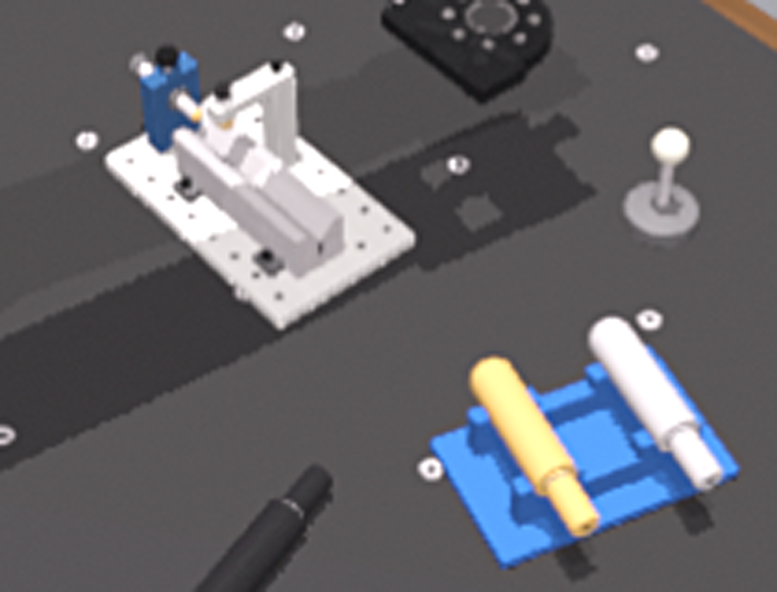

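The crop confirms the bright steel shaft at the right cradle (crop 655,400), with its thick nose at the upper left, away from the base. The estimates give 89 mm between the axes and the right length. I'll move above it for a wrist view.

```bash
python3 -m inch '[[1,[-4,-1.5,0],0.1],[1,[-8,-3,0],0.2],[1,[-12,-4.5,0],0.285],[1,[-16,-6,0],0.285],[1,[-20,-7.5,0],0.285],[1,[-24,-9,0],0.285],[1,[-28,-10.7,0],0.285],[1,[-28,-10.7,0],0.285],[1,[-28,-10.7,0],0.285],[1,[-28,-10.7,0],0.285],[1,[-28,-10.7,0],0.285]]' 50
python3 - <<'E'
from h import *
st=status.get_state();im=cams.read_camera("wrist");cv2.imwrite("pics/w1.png",im);np.save("w1.npy",np.r_[st["eef_pos"],st["tcp_rot"]])
s=cams.read_camera("side");cv2.imwrite("pics/side1.png",s)
s=cams.read_camera("scene");cv2.imwrite("pics/scene1.png",s)
C=cal("wrist",st);print(st["eef_pos"],R.from_quat(st["tcp_rot"]).as_matrix().round(3))
print("predicted px of nose,tail",proj(C,[[.5851,-.2204,.056],[.5431,-.3679,.056]]))
E
```

```text
time: 1.2
eef_pos: [0.5684, -0.2786, 0.2109]
tcp_rot: [0.8, 0.6, 0.0, -0.0]
contact_force: [0.2, -0.1, -0.0]
opening: 1.0
[ 0.56843447 -0.2786339   0.21091645] [[ 0.279  0.96  -0.   ]
 [ 0.96  -0.279  0.   ]
 [ 0.    -0.    -1.   ]]
predicted px of nose,tail [[321.64517373 143.81147303]
 [322.59169164 304.57480917]]
```

View pics/w1.png

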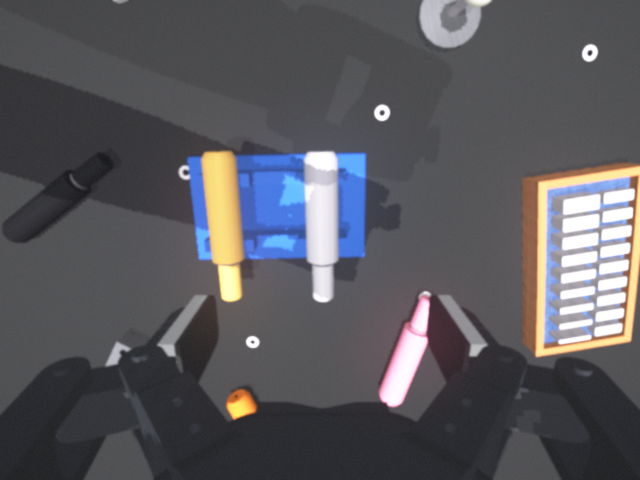

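The wrist view shows the steel shaft vertical from (321,152) to (323,301), with its shoulder at row ~263. Brass is on the left at (222,225).

```bash
python3 - <<'E'
from h import *
v=np.load("w1.npy");st={"eef_pos":v[:3],"tcp_rot":v[3:]};C=cal("wrist",st);im=cv2.imread("pics/w1.png")
hsv=cv2.cvtColor(im,cv2.COLOR_BGR2HSV);m=cv2.inRange(hsv,(0,0,120),(180,75,255));m[:, :295]=0;m[:,350:]=0;m[:140]=0;m[310:]=0
rows=[r for r in range(145,306) if (m[r]>0).any()]
w={r:(np.flatnonzero(m[r]).min(),np.flatnonzero(m[r]).max()) for r in rows}
print(rows[0],rows[-1],[(r,*w[r]) for r in (160,180,200,220,240,256,258,260,262,264,266,268,275,290,298)])
P=[onz(C,[((w[r][0]+w[r][1]+1)/2,r)],.053+.008)[0] for r in range(175,255)]
P=np.array(P);d=np.polyfit(P[:,1],P[:,0],1);print("x at y: ",d,"angle",np.degrees(np.arctan2(1,d[0])))
Rt=R.from_quat(v[3:]).as_matrix()
sh=onz(C,[(322,264)],.068);print("shoulder tool",(sh-v[:3])@Rt, "lateral of axis", ((P-v[:3])@Rt)[[0,40,-1]].round(4))
print("nose",(onz(C,[(321,152)],.0645)-v[:3])@Rt,"tail",(onz(C,[(323,301)],.063)-v[:3])@Rt)
a=cv2.imread("pics/side1.png")[190:290,235:345];b=cv2.imread("pics/scene1.png")[230:335,295:415]
cv2.imwrite("pics/fx.png",np.hstack([cv2.resize(a,(400,364),interpolation=cv2.INTER_CUBIC),cv2.resize(b,(400,364)[:1]+(350,),interpolation=cv2.INTER_CUBIC) if 0 else cv2.resize(b,(400,364),interpolation=cv2.INTER_CUBIC)]))
E
```

```text
150 302 [(160, np.int64(304), np.int64(337)), (180, np.int64(305), np.int64(337)), (200, np.int64(305), np.int64(337)), (220, np.int64(306), np.int64(337)), (240, np.int64(306), np.int64(337)), (256, np.int64(307), np.int64(338)), (258, np.int64(306), np.int64(338)), (260, np.int64(307), np.int64(337)), (262, np.int64(308), np.int64(335)), (264, np.int64(311), np.int64(333)), (266, np.int64(312), np.int64(333)), (268, np.int64(312), np.int64(333)), (275, np.int64(312), np.int64(333)), (290, np.int64(312), np.int64(333)), (298, np.int64(313), np.int64(332))]
x at y:  [0.27363365 0.64460758] angle 74.6965561050799
shoulder tool [[-4.55543140e-02  8.46687754e-05  1.42900670e-01]] lateral of axis [[ 3.430e-02 -8.000e-04  1.499e-01]
 [-1.300e-03  1.000e-04  1.499e-01]
 [-3.840e-02  6.000e-04  1.499e-01]]
nose [[ 0.05409632 -0.00075996  0.14643546]] tail [[-0.08539957  0.00104652  0.14788654]]
```

View pics/fx.png

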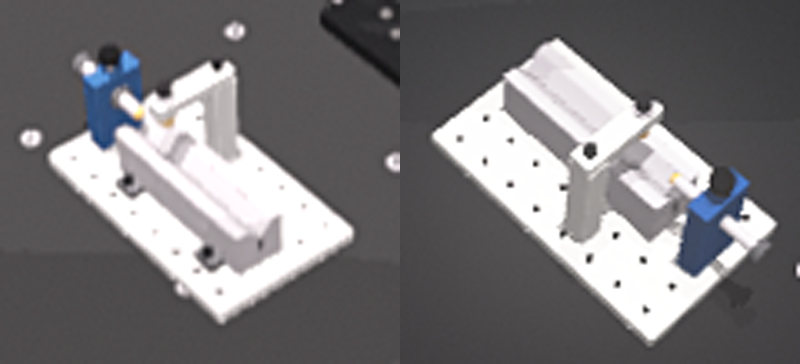

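Shaft middle is at tool x −15.5 mm by all three marks: nose, tail and shoulder. The fixture crops show the base corners, the post and the brass tip of the stop, at left (138,113) and right (675,180).

```bash
cat > fx.py <<'E'
from h import *
A=lambda p:np.array(p)/[400/110,3.64]+[235,190]
B=lambda p:(np.array(p)-[400,0])/[400/120,364/105]+[295,230]
Cs,Cc=cal("side"),cal("scene")
P=np.r_[onz(Cs,[A((50,157)),A((220,321)),A((352,235))],.012),onz(Cc,[B((432,135)),B((650,343)),B((776,222))],.012)][:,:2]
F=np.array([[-55,120],[-55,-100],[75,-100],[75,-100],[75,120],[-55,120]])/1000.
fc,pc=F.mean(0),P.mean(0);H=(F-fc).T@(P-pc);U,S,Vt=np.linalg.svd(H);Rf=Vt.T@U.T
t=pc-Rf@fc
if __name__=="__main__":
    print("det",np.linalg.det(Rf),"origin",t,"yaw of y deg",np.degrees(np.arctan2(Rf[1,1],Rf[0,1])))
    print("resid mm",((P-F@Rf.T-t)*1000).round(1).tolist())
    for n,C,p in(("side",Cs,A((138,113))),("scene",Cc,B((675,180)))):
        q=onz(C,[p],.061)[0,:2];print(n,"tip in fixture",((q-t)@Rf*1000).round(1))
E
python3 fx.py
python3 -m inch '[[1,[-0.35,0,4],-0.02],[1,[-0.35,0,8],-0.02],[1,[-0.35,0,12],-0.02],[1,[-0.35,0,14.5],-0.02],[1,[-0.35,0,14.5],-0.02],[1,[-0.35,0,14.5],-0.02],[1,[-0.35,0,14.5],-0.02]]' 50
```

```text
det 1.0000000000000004 origin [0.49108746 0.05179367] yaw of y deg 90.61841133011644
resid mm [[0.6, -3.5], [-2.5, -5.4], [-2.5, -2.5], [1.1, 4.7], [2.6, 4.5], [0.7, 2.3]]
side tip in fixture [ 0.4 67.8]
scene tip in fixture [ 1.3 69.3]
time: 2.05
eef_pos: [0.5687, -0.2841, 0.0688]
tcp_rot: [0.794, 0.608, 0.001, 0.002]
contact_force: [0.2, 0.0, 0.0]
opening: 1.005
```

```bash
python3 -m inch '[[-1,[0,0,0],0],[-1,[0,0,0],0],[-1,[0,0,0],0],[-1,[0,0,0],0],[-1,[0,0,0],0],[-1,[0,0,0],0],[-1,[0,0,0],0],[-1,[0,0,0],0],[-1,[0,0,0],0],[-1,[0,0,0],0]]' 60
```

```text
time: 3.05
eef_pos: [0.567, -0.2833, 0.0661]
tcp_rot: [0.794, 0.607, -0.0, -0.0]
contact_force: [-0.0, 0.2, -0.4]
opening: 0.002
```

The gripper reads fully shut, so it may have missed. I'll look.

```bash
python3 - <<'E'
from h import *
st=status.get_state();print(st["eef_pos"],st["opening"])
w=cams.read_camera("wrist");s=cams.read_camera("side")[240:360,310:450]
cv2.imwrite("pics/g1.png",np.hstack([cv2.resize(w,(400,300)),cv2.resize(s,(350,300),interpolation=cv2.INTER_CUBIC)]))
E
```

```text
[ 0.5669907  -0.28333124  0.06609717] 0.0024625808520205485
```

View pics/g1.png

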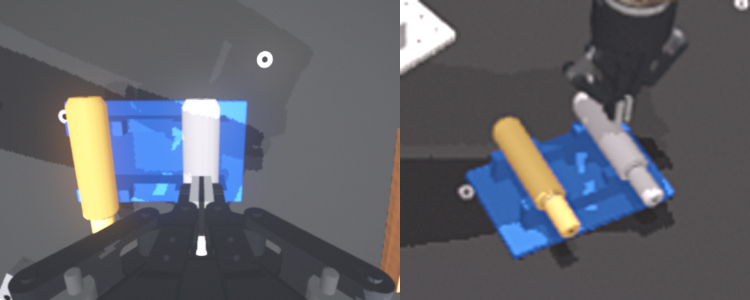

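```bash
python3 - <<'E'
from h import *
st=status.get_state();C=cal("wrist",st);S=cal("side")
Rt=R.from_quat(st["tcp_rot"]).as_matrix();f=lambda p:st["eef_pos"]+Rt@np.array(p)
w=cams.read_camera("wrist");s=cams.read_camera("side")
for p,c in(((0,0,0),(0,0,255)),((0,0,.019),(0,255,0)),((.011,0,.019),(255,255,0))):
    for im,cc in((w,C),(s,S)):
        q=proj(cc,f(p))[0];cv2.circle(im,tuple(np.round(q).astype(int)),1,c,-1)
cv2.imwrite("pics/g2.png",np.hstack([cv2.resize(w[140:400,220:420],(400,520)),cv2.resize(s[240:340,370:450],(400,500),interpolation=cv2.INTER_CUBIC)[:520].copy() if 0 else cv2.resize(s[240:340,370:450],(400,520),interpolation=cv2.INTER_NEAREST)]))
E
```

```text
(no output)
```

View pics/g2.png

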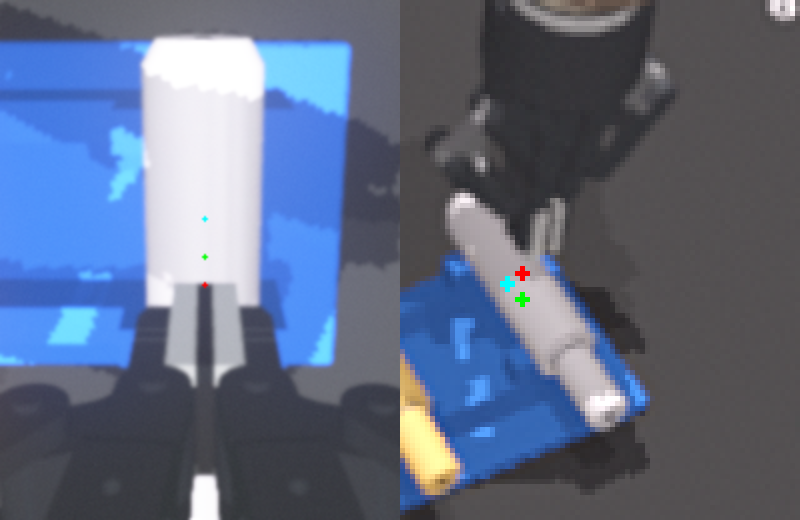

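The fingers shut on top of the shaft, with the tips at about TCP height. I'll rise and check where the tips sit, shut and part open.

```bash
python3 -m inch '[[-1,[0,0,-3],0],[-1,[0,0,-7],0],[-1,[0,0,-7],0],[-1,[0,0,-7],0]]'
python3 - <<'E'
from h import *
a=cams.read_camera("wrist");cv2.imwrite("pics/w_shut.png",a)
E
python3 -m inch '[[-0.2,[0,0,0],0],[-0.2,[0,0,0],0],[-0.2,[0,0,0],0],[-0.2,[0,0,0],0],[-0.2,[0,0,0],0],[-0.2,[0,0,0],0]]'
python3 - <<'E'
from h import *
b=cams.read_camera("wrist");a=cv2.imread("pics/w_shut.png")
o=np.hstack([cv2.resize(i[130:430,170:470],(400,400)) for i in(a,b)])
for r in (267,281): 
    y=int((r-130)*4/3);o[y,::6]=(0,0,255)
cv2.imwrite("pics/w_cmp.png",o)
E
```

```text
time: 3.65
eef_pos: [0.5678, -0.2839, 0.1379]
tcp_rot: [0.794, 0.608, 0.0, 0.002]
contact_force: [-0.0, 0.8, -0.3]
opening: 0.0
time: 4.3
eef_pos: [0.567, -0.2833, 0.1361]
tcp_rot: [0.794, 0.607, -0.0, -0.0]
contact_force: [-0.1, -0.7, 0.2]
opening: 0.404
```

View pics/w_cmp.png

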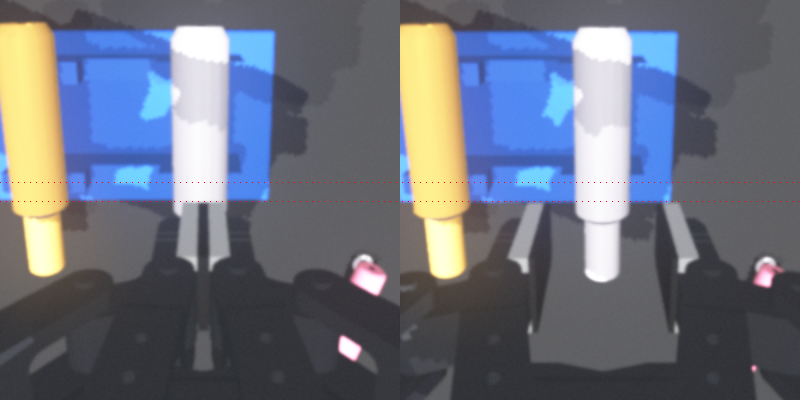

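The shaft is undisturbed in its cradle. Pad spacing in the wrist views puts the fingertips about 26–38 mm behind the reported TCP, not 19 mm ahead of it. The side view agrees with this. I'll descend in stages watching the force, so the tips end about 7 mm below the axis.

```bash
python3 -m inch '[[0.5,[0,0,3],0],[0.5,[0,0,6],0],[0.5,[0,0,8],0],[0.5,[0,0,8],0],[0.5,[0,0,8],0]]' && python3 -m inch '[[0.5,[0,0,0.6],0],[0.5,[0,0,1.2],0],[0.5,[0,0,1.2],0]]'
python3 - <<'E'
from h import *
st=status.get_state();S=cal("side");w=cams.read_camera("wrist");s=cams.read_camera("side")[230:340,350:460]
print(st["eef_pos"],st["contact_force"])
cv2.imwrite("pics/g3.png",np.hstack([cv2.resize(w,(440,400)),cv2.resize(s,(360,400),interpolation=cv2.INTER_CUBIC)]))
E
```

```text
time: 4.85
eef_pos: [0.5671, -0.2834, 0.0563]
tcp_rot: [0.794, 0.608, -0.0, -0.0]
contact_force: [-0.5, 0.4, 1.7]
opening: 0.748
time: 5.15
eef_pos: [0.5668, -0.2832, 0.0439]
tcp_rot: [0.794, 0.607, -0.0, -0.0]
contact_force: [-0.1, -0.4, -0.6]
opening: 0.753
[ 0.56683738 -0.28320582  0.04392923] [-0.12032365 -0.36718041 -0.64782522]
```

View pics/g3.png

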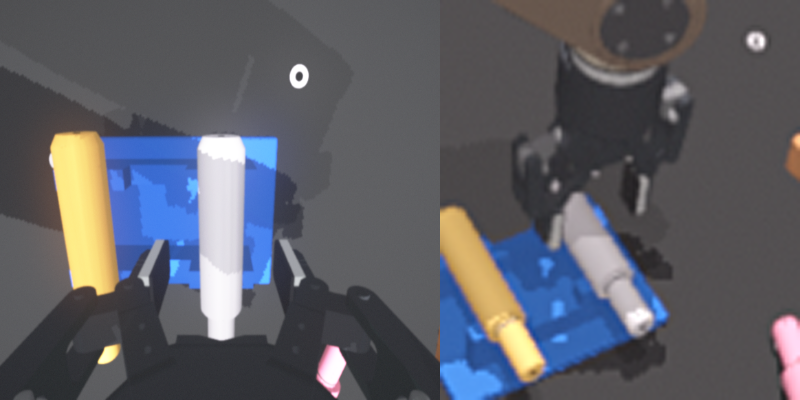

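No contact, and the fingers straddle the shaft. I'll finish the descent and close.

```bash
python3 -m inch '[[0.5,[0,0,1.4],0],[0.5,[0,0,2.7],0],[0.5,[0,0,2.7],0],[0.5,[0,0,2.7],0]]' && python3 -m inch '[[-1,[0,0,0],0],[-1,[0,0,0],0],[-1,[0,0,0],0],[-1,[0,0,0],0],[-1,[0,0,0],0],[-1,[0,0,0],0],[-1,[0,0,0],0],[-1,[0,0,0],0]]' 60
```

```text
time: 5.65
eef_pos: [0.5663, -0.2828, 0.0158]
tcp_rot: [0.794, 0.607, -0.0, -0.001]
contact_force: [0.2, 0.6, 0.7]
opening: 0.748
time: 6.45
eef_pos: [0.5665, -0.2834, 0.018]
tcp_rot: [0.794, 0.608, -0.001, -0.0]
contact_force: [-4.4, 1.0, 6.8]
opening: 0.332
```

Gripped, at an opening of 28 mm. I'll lift and weigh.

```bash
python3 -m inch '[[-1,[0,0,-0.5],0],[-1,[0,0,-1],0],[-1,[0,0,-3],0],[-1,[0,0,-6],0],[-1,[0,0,-9],0],[-1,[0,0,-12],0],[-1,[0,0,-12],0],[-1,[0,0,-12],0],[-1,[0,0,-12],0]]'
python3 - <<'E'
from h import *
from fx import Rf,t
st=status.get_state();w=cams.read_camera("wrist");s=cams.read_camera("side");cv2.imwrite("pics/w4.png",w);cv2.imwrite("pics/side4.png",s)
M=R.from_quat(st["tcp_rot"]).as_matrix();print(st["contact_force"],st["wrist_torque"],st["opening"])
# move to above fixture for a wrist view: grasp at fixture (0,-40)
g=t+Rf@[0,-.040];d=np.r_[g,0]-np.r_[st["eef_pos"][:2],0];print("target",g,"tool shift cm",(M.T@d*100).round(2))
a0=np.arctan2(M[1,0],M[0,0]);a1=np.arctan2(Rf[1,1],Rf[0,1]);print("twist",a0-a1)
cv2.imwrite("pics/held.png",np.hstack([cv2.resize(w,(440,400)),cv2.resize(s[200:330,340:470],(360,400),interpolation=cv2.INTER_CUBIC)]))
E
```

```text
time: 7.35
eef_pos: [0.5653, -0.282, 0.1337]
tcp_rot: [0.794, 0.607, -0.001, -0.003]
contact_force: [0.2, 0.5, -6.8]
opening: 0.332
[ 0.18946456  0.47209075 -6.81343549] [0.05111923 0.00760725 0.01349586] 0.3319934765222072
target [0.49151918 0.011796  ] tool shift cm [ 26.43 -14.82   0.13]
twist -0.27581528312329984
```

View pics/held.png

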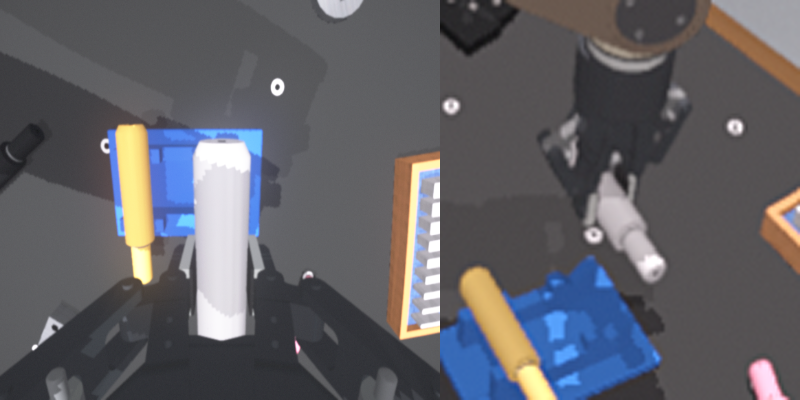

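Picture 10: the shaft is held level, the jaws are square on it, and it weighs about 6.9 N. The rack and brass shaft are untouched. Now to the fixture, staying high.

```bash
python3 -m inch '[[-1,[0,0,-2],0],[-1,[2,-1,-4],0],[-1,[5,-2.8,-6],0],[-1,[8,-4.5,-6.5],0],[-1,[11,-6.2,-6.5],-0.05],[-1,[14,-7.8,-6.5],-0.1],[-1,[17,-9.5,-6.5],-0.15],[-1,[20,-11.2,-6.5],-0.2],[-1,[23,-12.9,-6.5],-0.25],[-1,[25,-14,-6.5],-0.276],[-1,[26.4,-14.8,-6.5],-0.276],[-1,[26.4,-14.8,-6.5],-0.276],[-1,[26.4,-14.8,-6.5],-0.276],[-1,[26.4,-14.8,-6.5],-0.276]]'
cat > look.py <<'E'
from h import *
from fx import Rf,t
import sys
st=status.get_state();w=cams.read_camera("wrist");cv2.imwrite(f"pics/{sys.argv[1]}.png",w);np.save(sys.argv[1]+".npy",np.r_[st["eef_pos"],st["tcp_rot"]])
C=cal("wrist",st);g=cv2.GaussianBlur(cv2.cvtColor(w,cv2.COLOR_BGR2GRAY),(3,3),0).astype(float)
def edge(p,n,z,half=.015):  # strongest gradient along n near p (fixture frame)
    s=np.linspace(-half,half,61);W=np.array([np.r_[t+Rf@(np.array(p)+n_*np.array(n)),z] for n_ in s])
    uv=proj(C,W).astype(np.float32);v=cv2.remap(g.astype(np.float32),uv[:,:1],uv[:,1:],cv2.INTER_LINEAR)[:,0]
    G=np.abs(np.gradient(cv2.GaussianBlur(v[None],(7,1),1.5)[0]));i=G.argmax();return s[i],G[i]
if __name__=="__main__":
    for name,pts,n,z in(("x-55",[(-.055,y) for y in np.arange(-.06,.115,.02)],(1,0),.012),("x+75",[(.075,y) for y in np.arange(-.02,.115,.015)],(1,0),.012),("y+120",[(x,.12) for x in(-.05,-.045,-.04,-.035,.035,.045,.055,.065)],(0,1),.012),("blk-22",[(-.022,y) for y in np.arange(-.02,.07,.01)],(1,0),.052),("blk+22",[(.022,y) for y in np.arange(-.02,.07,.01)],(1,0),.052)):
        print(name,[(tuple(np.round(np.array(p)*1000).astype(int).tolist()),round(1000*edge(p,n,z)[0],1),int(edge(p,n,z)[1])) for p in pts])
E
python3 look.py w5; python3 -c "
from fx import *
st=status.get_state();M=R.from_quat(st['tcp_rot']).as_matrix()
print('tool y world',M[:,1],'yaw x',np.degrees(np.arctan2(M[1,0],M[0,0])),'tcp fix',Rf.T@(st['eef_pos'][:2]-t))"
```

```text
time: 8.85
eef_pos: [0.4936, 0.0094, 0.2019]
tcp_rot: [0.704, 0.711, -0.0, 0.0]
contact_force: [-0.3, -0.1, -6.5]
opening: 0.332
x-55 [((-55, -60), np.float64(1.0), 15), ((-55, -40), np.float64(1.5), 17), ((-55, -20), np.float64(0.5), 15), ((-55, 0), np.float64(0.5), 24), ((-55, 20), np.float64(1.0), 21), ((-55, 40), np.float64(0.5), 21), ((-55, 60), np.float64(0.0), 24), ((-55, 80), np.float64(10.0), 26), ((-55, 100), np.float64(0.0), 25)]
x+75 [((75, -20), np.float64(0.0), 21), ((75, -5), np.float64(0.0), 22), ((75, 10), np.float64(-0.5), 22), ((75, 25), np.float64(4.0), 17), ((75, 40), np.float64(4.5), 24), ((75, 55), np.float64(-0.5), 24), ((75, 70), np.float64(-0.5), 24), ((75, 85), np.float64(-0.5), 24), ((75, 100), np.float64(-0.5), 25), ((75, 115), np.float64(-0.5), 27)]
y+120 [((-50, 120), np.float64(3.5), 30), ((-45, 120), np.float64(3.5), 30), ((-40, 120), np.float64(3.5), 29), ((-35, 120), np.float64(3.5), 30), ((35, 120), np.float64(4.0), 30), ((45, 120), np.float64(4.0), 30), ((55, 120), np.float64(4.0), 30), ((65, 120), np.float64(4.0), 30)]
blk-22 [((-22, -20), np.float64(-12.5), 7), ((-22, -10), np.float64(-8.0), 6), ((-22, 0), np.float64(11.0), 8), ((-22, 10), np.float64(10.0), 6), ((-22, 20), np.float64(10.0), 8), ((-22, 30), np.float64(13.5), 12), ((-22, 40), np.float64(-11.0), 18), ((-22, 50), np.float64(-13.5), 21), ((-22, 60), np.float64(10.0), 8)]
blk+22 [((22, -20), np.float64(8.5), 3), ((22, -10), np.float64(12.5), 13), ((22, 0), np.float64(-3.5), 10), ((22, 10), np.float64(-10.0), 6), ((22, 20), np.float64(-10.0), 6), ((22, 30), np.float64(-14.0), 7), ((22, 40), np.float64(-14.0), 4), ((22, 50), np.float64(12.0), 23), ((22, 60), np.float64(-10.5), 7)]
tool y world [ 9.99954106e-01  9.57978160e-03 -1.18316199e-04] yaw x 90.54889193519246 tcp fix [ 0.00204867 -0.04251254]
```

Edge measurement confirms the fixture frame: x is good to under 1 mm, the origin is about 3.5 mm further along +y, and yaw is about 91°. I'll correct and descend to 10 mm above seating.

```bash
python3 -m inch '[[-1,[-0.15,-0.15,2],-0.008],[-1,[-0.15,-0.15,5],-0.008],[-1,[-0.15,-0.15,8],-0.008],[-1,[-0.15,-0.15,11],-0.008],[-1,[-0.15,-0.15,14],-0.008],[-1,[-0.15,-0.15,16],-0.008],[-1,[-0.15,-0.15,16.7],-0.008],[-1,[-0.15,-0.15,16.7],-0.008],[-1,[-0.15,-0.15,16.7],-0.008],[-1,[-0.15,-0.15,16.7],-0.008]]'
python3 look.py w6; python3 - <<'E'
from h import *
from fx import *
st=status.get_state();print(st["eef_pos"],Rf.T@(st['eef_pos'][:2]-t)*1000)
w=cv2.imread("pics/w6.png");s=cams.read_camera("side")[190:290,235:345]
cv2.imwrite("pics/pre.png",np.hstack([cv2.resize(w,(440,400)),cv2.resize(s,(360,400),interpolation=cv2.INTER_CUBIC)]))
E
```

```text
time: 9.9
eef_pos: [0.4935, 0.0083, 0.0369]
tcp_rot: [0.7, 0.714, 0.001, 0.002]
contact_force: [0.5, -0.1, -6.5]
opening: 0.333
x-55 [((-55, -60), np.float64(1.0), 22), ((-55, -40), np.float64(1.0), 22), ((-55, -20), np.float64(0.5), 23), ((-55, 0), np.float64(0.5), 17), ((-55, 20), np.float64(0.5), 28), ((-55, 40), np.float64(0.5), 30), ((-55, 60), np.float64(0.5), 33), ((-55, 80), np.float64(10.0), 38), ((-55, 100), np.float64(-15.0), 0)]
x+75 [((75, -20), np.float64(-0.5), 31), ((75, -5), np.float64(-0.5), 30), ((75, 10), np.float64(-0.5), 30), ((75, 25), np.float64(-5.5), 0), ((75, 40), np.float64(11.0), 28), ((75, 55), np.float64(-11.0), 5), ((75, 70), np.float64(-1.0), 35), ((75, 85), np.float64(-1.0), 37), ((75, 100), np.float64(-15.0), 0), ((75, 115), np.float64(-15.0), 0)]
y+120 [((-50, 120), np.float64(-15.0), 0), ((-45, 120), np.float64(-15.0), 0), ((-40, 120), np.float64(-15.0), 0), ((-35, 120), np.float64(-15.0), 0), ((35, 120), np.float64(-15.0), 0), ((45, 120), np.float64(-15.0), 0), ((55, 120), np.float64(-15.0), 0), ((65, 120), np.float64(-15.0), 0)]
blk-22 [((-22, -20), np.float64(1.0), 12), ((-22, -10), np.float64(0.5), 13), ((-22, 0), np.float64(7.5), 8), ((-22, 10), np.float64(8.5), 15), ((-22, 20), np.float64(10.0), 11), ((-22, 30), np.float64(13.5), 18), ((-22, 40), np.float64(-8.0), 26), ((-22, 50), np.float64(-12.5), 24), ((-22, 60), np.float64(9.5), 11)]
blk+22 [((22, -20), np.float64(0.0), 5), ((22, -10), np.float64(0.0), 5), ((22, 0), np.float64(-3.0), 13), ((22, 10), np.float64(-5.0), 15), ((22, 20), np.float64(-10.0), 9), ((22, 30), np.float64(-11.0), 11), ((22, 40), np.float64(-12.5), 27), ((22, 50), np.float64(8.0), 18), ((22, 60), np.float64(-10.5), 11)]
[0.49331679 0.00834774 0.03682008] [  1.76028993 -43.46745632]
```

View pics/pre.png

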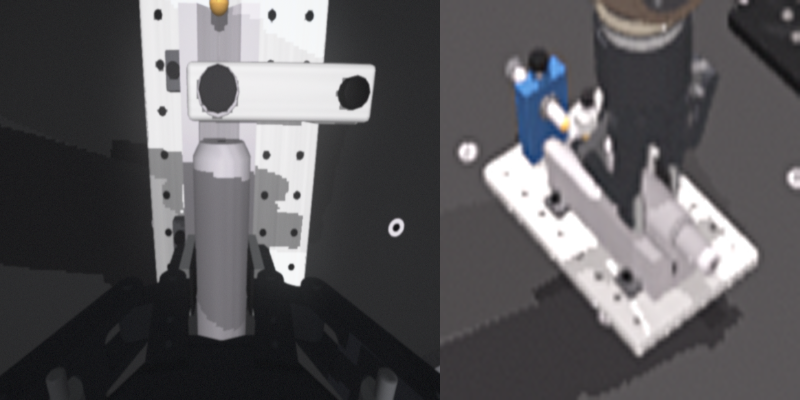

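Picture 11: the shaft is over the groove with its nose short of the hold-down arm. I'll nudge x, then lower in small steps and watch the force.

```bash
cat > chk.py <<'E'
from fx import *
st=status.get_state();print("fix mm",(Rf.T@(st['eef_pos'][:2]-t)*1000).round(2),"z",(1000*st['eef_pos'][2]).round(2),"F",st['contact_force'].round(2),"T",st['wrist_torque'].round(2))
E
python3 -m inch '[[-1,[0,-0.07,0.3],0],[-1,[0,-0.07,0.5],0],[-1,[0,-0.07,0.5],0],[-1,[0,-0.07,0.5],0],[-1,[0,-0.07,0.5],0]]'; python3 chk.py
python3 -m inch '[[-1,[0,0,0.1],0],[-1,[0,0,0.2],0],[-1,[0,0,0.2],0],[-1,[0,0,0.2],0]]'; python3 chk.py
```

```text
time: 10.5
eef_pos: [0.4918, 0.0086, 0.0316]
tcp_rot: [0.7, 0.714, 0.0, 0.0]
contact_force: [-4.3, -0.3, 6.4]
opening: 0.329
fix mm [  0.21 -43.2 ] z 31.62 F [-4.29 -0.33  6.4 ] T [0.07 0.71 0.05]
time: 10.9
eef_pos: [0.4923, 0.0085, 0.0316]
tcp_rot: [0.7, 0.714, -0.0, 0.0]
contact_force: [-7.6, 1.4, 16.0]
opening: 0.326
fix mm [  0.78 -43.28] z 31.56 F [-7.56  1.39 15.99] T [ 0.13  1.55 -0.03]
```

```bash
cat > ax.py <<'E'
from h import *
import sys
def meas(im,st,label):
    K,k,_=cal("wrist",st);m=cams.calibration("wrist")["mount"]
    g=cv2.cvtColor(im,cv2.COLOR_BGR2GRAY).astype(np.float32);out=[]
    gr=np.abs(cv2.Sobel(cv2.GaussianBlur(g,(3,3),0),cv2.CV_32F,1,0))
    for r in (215,225,235,245,255,265,275):
        l=270+gr[r,270:305].argmax();q=338+gr[r,338:375].argmax()
        _,d=ray((K,k,np.eye(4)),[(l,r),(q,r)]);d/=np.linalg.norm(d,axis=1)[:,None]
        a=np.arccos(d[0]@d[1])/2;b=d.sum(0)/np.linalg.norm(d.sum(0))
        # plane perpendicular distance of cylinder axis (approx: axis ~ tool x)
        dt=m[:3,:3]@b;n=dt.copy();perp=np.linalg.norm(dt[1:]);dl=[m[:3,:3]@v for v in d]
        a2=(np.arctan2(dl[1][1],dl[1][2])-np.arctan2(dl[0][1],dl[0][2]))/2
        D=.015/np.sin(abs(a2));c=(np.arctan2(dl[1][1],dl[1][2])+np.arctan2(dl[0][1],dl[0][2]))/2
        out.append((r,int(l),int(q),round(1000*(m[2,3]+D*np.cos(c)),1),round(1000*(m[1,3]+D*np.sin(c)),1)))
    print(label,out,"median z,y mm",np.median([o[3] for o in out]),np.median([o[4] for o in out]))
if __name__=="__main__":
    st=status.get_state();now=cams.read_camera("wrist");cv2.imwrite("pics/now.png",now)
    for n in("w4","w5","w6","now"): meas(cv2.imread(f"pics/{n}.png"),st,n)
E
python3 ax.py; python3 chk.py
```

```text
w4 [(215, 281, 363, np.float64(-34.3), np.float64(0.1)), (225, 281, 363, np.float64(-35.3), np.float64(0.1)), (235, 282, 362, np.float64(-33.2), np.float64(0.1)), (245, 282, 362, np.float64(-34.3), np.float64(0.1)), (255, 282, 361, np.float64(-33.7), np.float64(-0.1)), (265, 286, 361, np.float64(-28.1), np.float64(0.7)), (275, 283, 361, np.float64(-34.3), np.float64(0.1))] median z,y mm -34.3 0.1
w5 [(215, 276, 354, np.float64(-27.8), np.float64(-2.6)), (225, 281, 363, np.float64(-35.3), np.float64(0.1)), (235, 282, 363, np.float64(-34.8), np.float64(0.3)), (245, 282, 362, np.float64(-34.3), np.float64(0.1)), (255, 270, 362, np.float64(-51.7), np.float64(-1.9)), (265, 283, 361, np.float64(-33.2), np.float64(0.1)), (275, 283, 361, np.float64(-34.3), np.float64(0.1))] median z,y mm -34.3 0.1
w6 [(215, 281, 351, np.float64(-12.5), np.float64(-2.5)), (225, 281, 370, np.float64(-45.2), np.float64(1.2)), (235, 270, 369, np.float64(-57.7), np.float64(-0.7)), (245, 270, 369, np.float64(-58.6), np.float64(-0.7)), (255, 282, 368, np.float64(-44.1), np.float64(1.1)), (265, 270, 368, np.float64(-59.3), np.float64(-0.9)), (275, 270, 367, np.float64(-59.1), np.float64(-1.0))] median z,y mm -57.7 -0.7
now [(215, 280, 359, np.float64(-29.5), np.float64(-0.9)), (225, 270, 374, np.float64(-61.9), np.float64(0.1)), (235, 270, 374, np.float64(-62.7), np.float64(0.1)), (245, 270, 373, np.float64(-62.5), np.float64(-0.1)), (255, 282, 373, np.float64(-50.5), np.float64(1.9)), (265, 270, 372, np.float64(-63.3), np.float64(-0.2)), (275, 270, 372, np.float64(-64.1), np.float64(-0.2))] median z,y mm -62.5 -0.1
fix mm [  0.77 -43.28] z 31.55 F [-7.09  0.73 16.94] T [0.18 1.52 0.02]
```

The shaft touches about 5 mm above the expected seating. I need one look to see what is touching.

```bash
python3 - <<'E'
from h import *
w=cv2.imread("pics/now.png")[130:420,220:420];s=cams.read_camera("side")[200:285,265:330];c=cams.read_camera("scene")[225:320,300:385]
cv2.imwrite("pics/seat.png",np.hstack([cv2.resize(w,(300,435),interpolation=cv2.INTER_CUBIC),cv2.resize(s,(250,435),interpolation=cv2.INTER_CUBIC),cv2.resize(c,(250,435),interpolation=cv2.INTER_CUBIC)]))
E
```

```text
(no output)
```

View pics/seat.png

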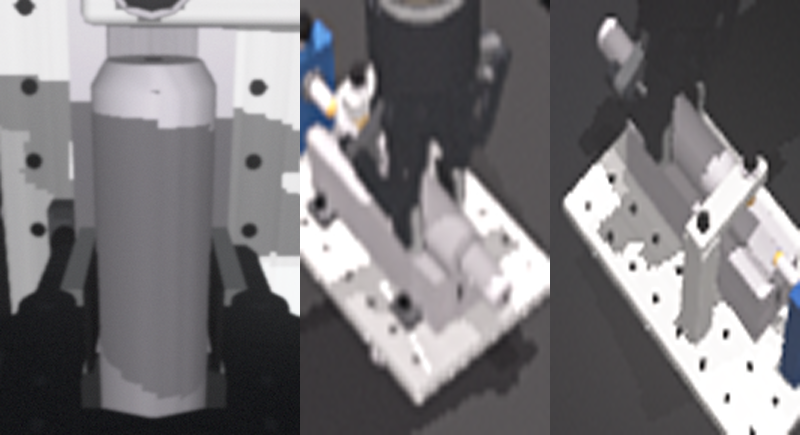

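Picture 12: the shaft is centred on the groove, but the pad tips rest on the block beside it, as they reach about 14 mm below the axis. I won't drop the last 5 mm. I'll take the shaft back to its cradle, regrip about 8 mm higher and return.

```bash
python3 -m inch '[[-1,[0,0,-1],0],[-1,[0,0,-5],0],[-1,[0.15,0.22,-9],0],[-1,[0.15,0.22,-13],0],[-1,[-1,0.5,-16],0],[-1,[-4,1.1,-17.4],0.03],[-1,[-8,2.1,-17.4],0.08],[-1,[-12,3,-17.4],0.14],[-1,[-16,4,-17.4],0.19],[-1,[-20,4.9,-17.4],0.24],[-1,[-24,5.8,-17.4],0.284],[-1,[-27.5,6.6,-16],0.284],[-1,[-29.35,7.03,-13],0.284],[-1,[-29.35,7.03,-10.9],0.284],[-1,[-29.35,7.03,-10.9],0.284],[-1,[-29.35,7.03,-10.9],0.284],[-1,[-29.35,7.03,-10.9],0.284]]'; python3 -c "
from h import *
st=status.get_state();print(st['eef_pos'],np.degrees(2*np.arctan2(st['tcp_rot'][1],st['tcp_rot'][0])),st['contact_force'],st['opening'])"
```

```text
time: 12.75
eef_pos: [0.5679, -0.2835, 0.1387]
tcp_rot: [0.794, 0.608, 0.0, 0.001]
contact_force: [0.3, -0.7, -5.7]
opening: 0.333
[ 0.56789984 -0.28348242  0.13866305] 74.85651902665218 [ 0.31444804 -0.66755235 -5.65196642] 0.33286571158657324
```

```bash
python3 -m inch '[[-1,[0,0,0],0],[-1,[0,0,0],0],[-1,[0,0,3],0],[-1,[0,0,6],0],[-1,[0,0,9],0],[-1,[0,0,10.5],0],[-1,[0,0,10.9],0],[-1,[0,0,10.9],0],[-1,[0,0,10.9],0],[-1,[0,0,10.9],0]]'; python3 chk.py
```

```text
time: 13.75
eef_pos: [0.5684, -0.2844, 0.0304]
tcp_rot: [0.794, 0.608, 0.001, 0.002]
contact_force: [-0.5, 0.6, -6.3]
opening: 0.325
fix mm [  73.7  -337.01] z 30.44 F [-0.54  0.6  -6.35] T [ 0.03 -0.02  0.  ]
```

```bash
python3 -m inch '[[-1,[0,-0.1,0.3],0],[-1,[0,-0.1,0.6],0],[-1,[0,-0.1,0.8],0],[-1,[0,-0.1,0.8],0],[-1,[0,-0.1,0.8],0],[-1,[0,-0.1,0.8],0]]'; python3 chk.py
```

```text
time: 14.35
eef_pos: [0.5661, -0.2832, 0.0202]
tcp_rot: [0.794, 0.607, 0.0, 0.0]
contact_force: [-0.4, 0.4, -6.6]
opening: 0.331
fix mm [  71.41 -335.8 ] z 20.19 F [-0.41  0.45 -6.61] T [-0.03 -0.02  0.02]
```

```bash
python3 -c "
from h import *
print(status.get_state()['eef_pos'])"; python3 -m inch '[[-1,[0,0,0.1],0],[-1,[0,0,0.2],0],[-1,[0,0,0.25],0],[-1,[0,0,0.25],0],[-1,[0,0,0.25],0]]'; python3 chk.py
```

```text
[ 0.56612007 -0.28321509  0.0201946 ]
time: 14.85
eef_pos: [0.5665, -0.2834, 0.0181]
tcp_rot: [0.794, 0.608, 0.0, 0.001]
contact_force: [0.5, 0.2, -4.0]
opening: 0.331
fix mm [  71.77 -336.01] z 18.13 F [ 0.47  0.16 -4.02] T [ 0.01 -0.08  0.06]
```

The shaft is resting in the cradle. I'll open, rise 8 mm and regrip.

```bash
python3 -m inch '[[0.2,[0,0,0],0],[0.2,[0,0,0],0],[0.2,[0,0,0],0],[0.2,[0,0,0],0],[0.2,[0,0,-0.8],0],[0.2,[0,0,-0.8],0],[0.2,[0,0,-0.8],0]]'; python3 chk.py; python3 -m inch '[[-1,[0,0,0],0],[-1,[0,0,0],0],[-1,[0,0,0],0],[-1,[0,0,0],0],[-1,[0,0,0],0],[-1,[0,0,0],0],[-1,[0,0,0],0]]' 60;python3 chk.py
```

```text
time: 15.55
eef_pos: [0.5664, -0.2834, 0.0264]
tcp_rot: [0.794, 0.608, 0.0, 0.001]
contact_force: [0.3, 0.1, -0.8]
opening: 0.602
fix mm [  71.74 -336.03] z 26.38 F [ 0.3   0.07 -0.75] T [ 0.06 -0.03 -0.04]
time: 16.25
eef_pos: [0.5665, -0.2833, 0.026]
tcp_rot: [0.794, 0.607, 0.0, 0.001]
contact_force: [2.4, 0.2, 2.5]
opening: 0.325
fix mm [  71.79 -335.88] z 25.96 F [2.35 0.22 2.48] T [ 0.07 -0.36 -0.03]
```

```bash
python3 -m inch '[[-1,[0,0,-0.3],0],[-1,[0,0,-0.8],0],[-1,[0,0,-2],0],[-1,[0,0,-5],0],[-1,[0,0,-8],0],[-1,[0,0,-11.2],0],[-1,[0,0,-11.2],0],[-1,[0,0,-11.2],0],[-1,[0,0,-11.2],0]]';python3 chk.py; python3 - <<'E'
from h import *
from ax import meas
w=cams.read_camera("wrist");cv2.imwrite("pics/w8.png",w);meas(w,status.get_state(),"w8")
E
```

```text
time: 17.15
eef_pos: [0.5641, -0.2819, 0.1344]
tcp_rot: [0.794, 0.607, -0.001, -0.003]
contact_force: [-0.2, 0.5, -7.8]
opening: 0.321
fix mm [  69.44 -334.45] z 134.41 F [-0.2   0.46 -7.83] T [-0.    0.04  0.02]
w8 [(215, 280, 361, np.float64(-32.7), np.float64(-0.6)), (225, 284, 360, np.float64(-25.4), np.float64(-0.0)), (235, 284, 360, np.float64(-26.5), np.float64(-0.0)), (245, 284, 360, np.float64(-27.6), np.float64(-0.0)), (255, 285, 359, np.float64(-25.1), np.float64(-0.0)), (265, 288, 359, np.float64(-20.6), np.float64(0.6)), (275, 285, 358, np.float64(-25.6), np.float64(-0.2))] median z,y mm -25.6 0.0
```

The shaft is held level again, with the axis 8 mm lower in the jaws. Back to the fixture.

```bash
python3 -m inch '[[-1,[0,0,-2],0],[-1,[2,-1,-4],0],[-1,[5,-2.8,-5],0],[-1,[8,-4.5,-5.5],0],[-1,[11,-6.2,-5.5],-0.05],[-1,[14,-7.9,-5.5],-0.1],[-1,[17,-9.6,-5.5],-0.15],[-1,[20,-11.3,-5.5],-0.2],[-1,[23,-13,-5.5],-0.25],[-1,[25,-14.2,-5.5],-0.284],[-1,[26.2,-14.9,-5.5],-0.284],[-1,[26.2,-14.9,-5.5],-0.284],[-1,[26.2,-14.9,-5.5],-0.284],[-1,[26.2,-14.9,-5.5],-0.284],[-1,[26.2,-14.9,-5.5],-0.284],[-1,[26.2,-14.9,-5.5],-0.284]]';python3 chk.py
python3 -c "
from h import *
q=status.get_state()['tcp_rot'];print(np.degrees(2*np.arctan2(q[1],q[0])))"
```

```text
time: 18.8
eef_pos: [0.4911, 0.008, 0.1926]
tcp_rot: [0.701, 0.713, -0.0, 0.0]
contact_force: [-0.6, -0.6, -7.1]
opening: 0.324
fix mm [ -0.48 -43.82] z 192.6 F [-0.63 -0.56 -7.07] T [ 0.01 -0.05 -0.02]
91.01344807039732
```

```bash
python3 -m inch '[[-1,[0,0.1,2],0],[-1,[0,0.1,5],0],[-1,[0,0.1,8],0],[-1,[0,0.1,11],0],[-1,[0,0.1,13.5],0],[-1,[0,0.1,14.8],0],[-1,[0,0.1,14.8],0],[-1,[0,0.1,14.8],0],[-1,[0,0.1,14.8],0],[-1,[0,0.1,14.8],0],[-1,[0,0.1,14.8],0]]';python3 chk.py
python3 -m inch '[[-1,[0,0,0.2],0],[-1,[0,0,0.4],0],[-1,[0,0,0.5],0],[-1,[0,0,0.5],0],[-1,[0,0,0.5],0]]';python3 chk.py
```

```text
time: 19.9
eef_pos: [0.4927, 0.0086, 0.0458]
tcp_rot: [0.7, 0.714, 0.001, 0.001]
contact_force: [0.0, -0.2, -6.9]
opening: 0.324
fix mm [  1.12 -43.19] z 45.76 F [ 0.04 -0.18 -6.9 ] T [ 0.01 -0.02  0.07]
time: 20.4
eef_pos: [0.4917, 0.0088, 0.0395]
tcp_rot: [0.7, 0.714, -0.0, -0.0]
contact_force: [-0.2, 0.5, -6.0]
opening: 0.328
fix mm [  0.19 -43.03] z 39.47 F [-0.19  0.49 -5.98] T [-0.01 -0.05 -0.03]
```

```bash
python3 -m inch '[[-1,[0,0,0.15],0],[-1,[0,0,0.3],0],[-1,[0,0,0.3],0],[-1,[0,0,0.3],0]]';python3 chk.py;python3 -m inch '[[-1,[0,0,0.1],0],[-1,[0,0,0.15],0],[-1,[0,0,0.15],0],[-1,[0,0,0.15],0]]';python3 chk.py
```

```text
time: 20.8
eef_pos: [0.4918, 0.0088, 0.0365]
tcp_rot: [0.7, 0.714, -0.0, -0.0]
contact_force: [0.1, 0.2, -6.3]
opening: 0.326
fix mm [  0.23 -43.05] z 36.53 F [ 0.08  0.22 -6.33] T [ 0.02 -0.03 -0.04]
time: 21.2
eef_pos: [0.4918, 0.0088, 0.0351]
tcp_rot: [0.7, 0.714, -0.0, -0.0]
contact_force: [-0.0, -0.4, -6.8]
opening: 0.324
fix mm [  0.28 -43.05] z 35.11 F [-0.02 -0.37 -6.77] T [0.03 0.05 0.07]
```

Below the earlier contact height now and still free. Continuing in 1 mm steps.

```bash
python3 -m inch '[[-1,[0,0,0.05],0],[-1,[0,0,0.1],0],[-1,[0,0,0.1],0],[-1,[0,0,0.1],0]]';python3 chk.py;python3 -m inch '[[-1,[0,0,0.05],0],[-1,[0,0,0.1],0],[-1,[0,0,0.1],0]]';python3 chk.py
```

```text
time: 21.6
eef_pos: [0.4917, 0.0087, 0.0341]
tcp_rot: [0.7, 0.714, -0.0, -0.0]
contact_force: [-0.1, 0.2, -6.2]
opening: 0.327
fix mm [  0.18 -43.07] z 34.13 F [-0.08  0.23 -6.25] T [-0.    0.14  0.  ]
time: 21.9
eef_pos: [0.4918, 0.0087, 0.0341]
tcp_rot: [0.7, 0.714, -0.0, -0.0]
contact_force: [-5.2, 0.2, 2.8]
opening: 0.332
fix mm [  0.25 -43.06] z 34.05 F [-5.25  0.2   2.81] T [ 0.02  0.81 -0.05]
```

The shaft is seated: the axis is at 60.3 mm and its weight is taken. I'll release, then rise straight up.

```bash
python3 -m inch '[[-0.2,[0,-0.05,0],0],[0,[0,-0.05,0],0],[0.2,[0,-0.05,0],0],[0.2,[0,-0.05,0],0],[0.2,[0,-0.05,0],0]]';python3 chk.py; python3 -m inch '[[0.2,[0,0,-1],0],[0.2,[0,0,-4],0],[0.2,[0,0,-8],0],[0.2,[0,0,-12],0],[0,[0,0,-15.5],0],[-0.5,[0,0,-15.5],0],[-1,[0,0,-15.5],0],[-1,[0,0,-15.5],0],[-1,[0,0,-15.5],0],[-1,[0,0,-15.5],0]]';python3 chk.py
python3 - <<'E'
from h import *
from fx import *
st=status.get_state();w=cams.read_camera("wrist");cv2.imwrite("pics/w9.png",w);np.save("w9.npy",np.r_[st["eef_pos"],st["tcp_rot"]])
C=cal("wrist",st)
o=np.array([0.0005,.0035])
for nm,y,z in(("nose",.0126,.061+.0115),("shoulder",-.0874,.076),("tail",-.1274,.071)): print(nm,proj(C,np.r_[t+Rf@(o+[0,y]),z]).round(0))
g=cv2.cvtColor(w,cv2.COLOR_BGR2GRAY)
print("col322 rows",[(r,int(g[r,318:327].mean())) for r in range(120,330,4)])
s=cams.read_camera("side")[190:290,235:345];cv2.imwrite("pics/laid.png",np.hstack([cv2.resize(w,(440,400)),cv2.resize(s,(360,400),interpolation=cv2.INTER_CUBIC)]))
E
```

```text
time: 22.4
eef_pos: [0.4917, 0.0087, 0.0333]
tcp_rot: [0.7, 0.714, 0.0, 0.0]
contact_force: [-0.0, 0.2, -0.2]
opening: 0.6
fix mm [  0.16 -43.14] z 33.31 F [-0.03  0.2  -0.21] T [-0.01 -0.01  0.02]
time: 23.4
eef_pos: [0.4905, 0.0088, 0.1866]
tcp_rot: [0.7, 0.714, -0.001, -0.001]
contact_force: [-0.7, 0.0, 0.2]
opening: -0.001
fix mm [ -1.03 -42.94] z 186.61 F [-0.66  0.02  0.22] T [ 0.    0.   -0.01]
nose [[325. 148.]]
shoulder [[324. 273.]]
tail [[323. 314.]]
col322 rows [(120, 75), (124, 75), (128, 75), (132, 139), (136, 155), (140, 162), (144, 171), (148, 146), (152, 205), (156, 213), (160, 216), (164, 216), (168, 216), (172, 216), (176, 206), (180, 129), (184, 125), (188, 124), (192, 124), (196, 124), (200, 124), (204, 123), (208, 123), (212, 123), (216, 135), (220, 151), (224, 152), (228, 152), (232, 152), (236, 151), (240, 150), (244, 150), (248, 150), (252, 149), (256, 149), (260, 148), (264, 147), (268, 147), (272, 138), (276, 126), (280, 131), (284, 47), (288, 43), (292, 42), (296, 38), (300, 38), (304, 36), (308, 33), (312, 33), (316, 31), (320, 30), (324, 37), (328, 36)]
```

View pics/laid.png

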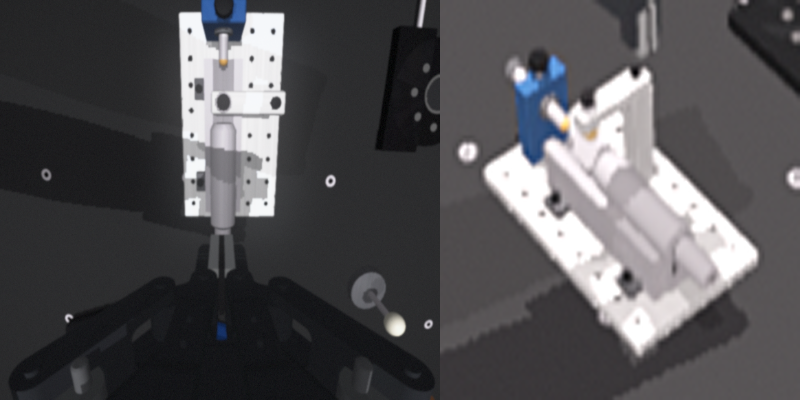

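Picture 13: the shaft lies in the groove with its nose short of the plunger. The nose is at row 149 (predicted 148) and the shoulder at row 273. Next, the closed fingers go behind the tail face, 8 mm off it.

```bash
python3 -m inch '[[-1,[-3,0,0],0],[-1,[-7,0,0],0],[-1,[-10,0,0],0],[-1,[-10,0,3],0],[-1,[-10,0,7],0],[-1,[-10,0,11],0],[-1,[-10,0,13],0],[-1,[-10,0,13],0],[-1,[-10,0,13],0],[-1,[-10,0,13],0],[-1,[-10,0,13],0]]' 40;python3 chk.py
```

```text
time: 24.6
eef_pos: [0.4947, -0.0918, 0.0601]
tcp_rot: [0.7, 0.714, 0.001, 0.002]
contact_force: [-0.5, 0.6, 0.1]
opening: 0.0
fix mm [   2.08 -143.59] z 60.08 F [-0.54  0.63  0.15] T [ 0.08 -0.   -0.01]
```

```bash
python3 -m inch '[[-1,[0,0,0.8],0],[-1,[0,0,1.6],0],[-1,[0,0,1.6],0],[-1,[0,0,1.6],0],[-1,[0,0,1.6],0],[-1,[0,0,1.6],0]]';python3 chk.py
python3 - <<'E'
from h import *
from fx import *
st=status.get_state();w=cams.read_camera("wrist");s=cams.read_camera("side");cv2.imwrite("pics/w10.png",w);cv2.imwrite("pics/side10.png",s)
S=cal("side");M=R.from_quat(st["tcp_rot"]).as_matrix()
for p in((.011,0,-.016),(-.011,0,-.016),(.011,0,-.026)):print(p,proj(S,st["eef_pos"]+M@p).round(1))
o=np.array([.001,.0035])
print("tail top",proj(S,np.r_[t+Rf@(o+[0,-.1274]),.071]),proj(S,np.r_[t+Rf@(o+[0,-.1274]),.051]))
E
```

```text
time: 25.2
eef_pos: [0.4934, -0.0913, 0.0423]
tcp_rot: [0.7, 0.714, 0.0, 0.0]
contact_force: [0.0, 0.6, -0.3]
opening: 0.002
fix mm [   0.8  -143.13] z 42.32 F [ 0.04  0.6  -0.34] T [ 0.05 -0.02 -0.03]
(0.011, 0, -0.016) [[318.8 261.5]]
(-0.011, 0, -0.016) [[324.3 266.3]]
(0.011, 0, -0.026) [[318.8 258.9]]
tail top [[316.81594502 256.38550999]] [[316.85855927 261.61009977]]
```

```bash
python3 -m inch '[[-1,[0.2,0,0],0],[-1,[0.4,0,0],0],[-1,[0.6,0,0],0],[-1,[0.7,0,0],0],[-1,[0.8,0,0],0],[-1,[0.9,0,0],0],[-1,[1,0,0],0],[-1,[1.1,0,0],0],[-1,[1.2,0,0],0],[-1,[1.3,0,0],0]]';python3 chk.py
```

```text
time: 26.3
eef_pos: [0.4931, -0.0783, 0.0422]
tcp_rot: [0.7, 0.714, -0.0, 0.0]
contact_force: [-0.1, -2.1, -0.6]
opening: 0.003
fix mm [   0.56 -130.13] z 42.17 F [-0.08 -2.12 -0.62] T [-0.43  0.05 -0.01]
```

The fingers bear on the tail with about 2.5 N of drag, as described. Now under the plunger.

```bash
python3 -m inch '[[-1,[0.1,0,0],0],[-1,[0.2,0,0],0],[-1,[0.3,0,0],0],[-1,[0.4,0,0],0],[-1,[0.5,0,0],0],[-1,[0.6,0,0],0]]';python3 chk.py;python3 -m inch '[[-1,[0.1,0,0],0],[-1,[0.2,0,0],0],[-1,[0.3,0,0],0],[-1,[0.4,0,0],0],[-1,[0.5,0,0],0]]';python3 chk.py;python3 -m inch '[[-1,[0.1,0,0],0],[-1,[0.2,0,0],0],[-1,[0.3,0,0],0],[-1,[0.4,0,0],0],[-1,[0.5,0,0],0]]';python3 chk.py
```

```text
time: 26.9
eef_pos: [0.4929, -0.0722, 0.0422]
tcp_rot: [0.7, 0.714, 0.0, 0.0]
contact_force: [-0.1, -2.1, -1.1]
opening: 0.0
fix mm [   0.5 -124. ] z 42.15 F [-0.13 -2.13 -1.08] T [-0.41  0.02 -0.05]
time: 27.4
eef_pos: [0.4929, -0.0672, 0.0422]
tcp_rot: [0.7, 0.714, 0.0, 0.0]
contact_force: [-0.1, -3.4, 0.9]
opening: 0.003
fix mm [   0.49 -118.99] z 42.16 F [-0.08 -3.39  0.87] T [-0.53 -0.04  0.01]
time: 27.9
eef_pos: [0.4929, -0.0637, 0.0423]
tcp_rot: [0.7, 0.714, -0.001, 0.001]
contact_force: [-0.9, -9.0, 0.2]
opening: 0.001
fix mm [   0.59 -115.46] z 42.34 F [-0.92 -9.04  0.2 ] T [-1.49  0.08 -0.  ]
```

```bash
python3 -m inch '[[-1,[0.1,0,0],0],[-1,[0.2,0,0],0],[-1,[0.3,0,0],0],[-1,[0.4,0,0],0]]';python3 chk.py;python3 -m inch '[[-1,[0.1,0,0],0],[-1,[0.2,0,0],0],[-1,[0.3,0,0],0],[-1,[0.4,0,0],0]]';python3 chk.py;
```

```text
time: 28.3
eef_pos: [0.4929, -0.0597, 0.0423]
tcp_rot: [0.7, 0.714, -0.001, 0.001]
contact_force: [-0.6, -6.7, -0.2]
opening: 0.001
fix mm [   0.56 -111.47] z 42.35 F [-0.56 -6.73 -0.19] T [-1.11  0.09  0.04]
time: 28.7
eef_pos: [0.4928, -0.0554, 0.0423]
tcp_rot: [0.7, 0.714, -0.001, 0.001]
contact_force: [-0.2, -7.3, 0.3]
opening: 0.001
fix mm [   0.51 -107.18] z 42.31 F [-0.16 -7.32  0.29] T [-1.16  0.03  0.05]
```

Under the plunger with a steady drag of about 7 N. The nose is at ~40 mm. I'll advance to ~50, then go in guarded short steps.

```bash
cat > grd.py <<'E'
from fx import *
import sys
st=status.get_state();y=1000*(Rf.T@(st['eef_pos'][:2]-t))[1];F=st['contact_force']
print("t %.2f nose~%.2f Fy %.2f Fz %.2f z %.1f"%(st['time'],y+147.5,F[1],F[2],1000*st['eef_pos'][2]))
sys.exit(abs(F[1])>float(sys.argv[1]))
E
python3 -m inch '[[-1,[0.1,0,0],0],[-1,[0.2,0,0],0],[-1,[0.3,0,0],0],[-1,[0.4,0,0],0],[-1,[0.5,0,0],0]]'>/dev/null;python3 grd.py 9.5 && python3 -m inch '[[-1,[0.1,0,0],0],[-1,[0.2,0,0],0],[-1,[0.3,0,0],0],[-1,[0.4,0,0],0]]' >/dev/null;python3 grd.py 9.5 && python3 -m inch '[[-1,[0.07,0,0],0],[-1,[0.14,0,0],0],[-1,[0.2,0,0],0]]'>/dev/null;python3 grd.py 9.5
```

```text
t 29.20 nose~45.36 Fy -6.86 Fz -0.67 z 42.3
t 29.20 nose~45.36 Fy -6.86 Fz -0.67 z 42.3
t 29.20 nose~45.36 Fy -6.86 Fz -0.67 z 42.3False
False
False
```

```bash
sed -i 's/sys.exit(abs(F\[1\])>float(sys.argv\[1\]))/sys.exit(int(abs(F[1])>float(sys.argv[1])))/' grd.py
python3 -m inch '[[-1,[0.1,0,0],0],[-1,[0.2,0,0],0],[-1,[0.3,0,0],0],[-1,[0.4,0,0],0]]' >/dev/null&&python3 grd.py 9.2 && python3 -m inch '[[-1,[0.05,0,0],0],[-1,[0.1,0,0],0]]'>/dev/null&&python3 grd.py 9.2 && python3 -m inch '[[-1,[0.05,0,0],0],[-1,[0.1,0,0],0]]'>/dev/null&&python3 grd.py 9.2 && python3 -m inch '[[-1,[0.05,0,0],0],[-1,[0.1,0,0],0]]'>/dev/null&&python3 grd.py 9.2 && python3 -m inch '[[-1,[0.05,0,0],0],[-1,[0.1,0,0],0]]'>/dev/null&&python3 grd.py 9.2 && python3 -m inch '[[-1,[0.05,0,0],0],[-1,[0.1,0,0],0]]'>/dev/null&&python3 grd.py 9.2
```

```text
t 29.60 nose~49.37 Fy -7.53 Fz -0.47 z 42.3
t 29.80 nose~50.37 Fy -6.00 Fz -0.38 z 42.3
t 30.00 nose~51.33 Fy -7.78 Fz 0.04 z 42.3
t 30.20 nose~52.34 Fy -5.71 Fz 0.10 z 42.3
t 30.40 nose~53.34 Fy -7.26 Fz -0.38 z 42.3
t 30.60 nose~54.36 Fy -6.52 Fz 0.04 z 42.3
```

```bash
python3 -m inch '[[-1,[0.05,0,0],0],[-1,[0.1,0,0],0]]' >/dev/null&&python3 grd.py 9.2 && python3 -m inch '[[-1,[0.05,0,0],0],[-1,[0.1,0,0],0]]'>/dev/null&&python3 grd.py 9.2 && python3 -m inch '[[-1,[0.05,0,0],0],[-1,[0.1,0,0],0]]'>/dev/null&&python3 grd.py 9.2 && python3 -m inch '[[-1,[0.05,0,0],0],[-1,[0.1,0,0],0]]'>/dev/null&&python3 grd.py 9.2 && python3 -m inch '[[-1,[0.05,0,0],0],[-1,[0.1,0,0],0]]'>/dev/null&&python3 grd.py 9.2 && python3 -m inch '[[-1,[0.05,0,0],0],[-1,[0.1,0,0],0]]'>/dev/null&&python3 grd.py 9.2 && python3 -m inch '[[-1,[0.05,0,0],0],[-1,[0.1,0,0],0]]'>/dev/null&&python3 grd.py 9.2
```

```text
t 30.80 nose~55.35 Fy -5.72 Fz -0.72 z 42.3
t 31.00 nose~56.36 Fy -5.83 Fz -0.52 z 42.3
t 31.20 nose~57.33 Fy -6.23 Fz -1.28 z 42.3
t 31.40 nose~58.34 Fy -6.86 Fz 0.25 z 42.3
t 31.60 nose~59.32 Fy -6.16 Fz -1.38 z 42.3
t 31.80 nose~60.40 Fy -7.07 Fz -0.00 z 42.3
t 32.00 nose~61.38 Fy -6.13 Fz -0.30 z 42.3
```

```bash
python3 -m inch '[[-1,[0.04,0,0],0],[-1,[0.07,0,0],0]]' >/dev/null&&python3 grd.py 8.8 && python3 -m inch '[[-1,[0.04,0,0],0],[-1,[0.07,0,0],0]]'>/dev/null&&python3 grd.py 8.8 && python3 -m inch '[[-1,[0.03,0,0],0],[-1,[0.05,0,0],0]]'>/dev/null&&python3 grd.py 8.8 && python3 -m inch '[[-1,[0.03,0,0],0],[-1,[0.05,0,0],0]]'>/dev/null&&python3 grd.py 8.8 && python3 -m inch '[[-1,[0.03,0,0],0],[-1,[0.05,0,0],0]]'>/dev/null&&python3 grd.py 8.8 && python3 -m inch '[[-1,[0.03,0,0],0],[-1,[0.05,0,0],0]]'>/dev/null&&python3 grd.py 8.8 && python3 -m inch '[[-1,[0.03,0,0],0],[-1,[0.05,0,0],0]]'>/dev/null&&python3 grd.py 8.8 && python3 -m inch '[[-1,[0.03,0,0],0],[-1,[0.05,0,0],0]]'>/dev/null&&python3 grd.py 8.8
```

```text
t 32.20 nose~62.09 Fy -6.82 Fz -0.45 z 42.3
t 32.40 nose~62.66 Fy -7.32 Fz -0.08 z 42.2
t 32.60 nose~62.75 Fy -8.51 Fz -0.70 z 42.3
t 32.80 nose~62.82 Fy -10.19 Fz -0.95 z 42.3
```

Motion has stalled at nose ~62.8 and the force is rising, which fits the stop. But the fingertips are also near the block's end (y −80), so I'll verify with one zoomed view, easing off slightly first.

```bash
python3 -m inch '[[-1,[-0.03,0,0],0]]'>/dev/null; python3 grd.py 20; python3 - <<'E'
from h import *
from fx import *
c=cams.read_camera("scene");s=cams.read_camera("side");w=cams.read_camera("wrist");cv2.imwrite("pics/c11.png",c);cv2.imwrite("pics/s11.png",s);cv2.imwrite("pics/w11.png",w)
f=lambda a,z:cv2.resize(a,z,interpolation=cv2.INTER_CUBIC)
cv2.imwrite("pics/home.png",np.hstack([f(c[255:305,345:400],(330,300)),f(s[200:275,250:325],(300,300)),f(w[0:140,250:390],(170,300))]))
E
```

```text
t 32.90 nose~62.82 Fy -7.59 Fz -1.25 z 42.3
```

View pics/home.png

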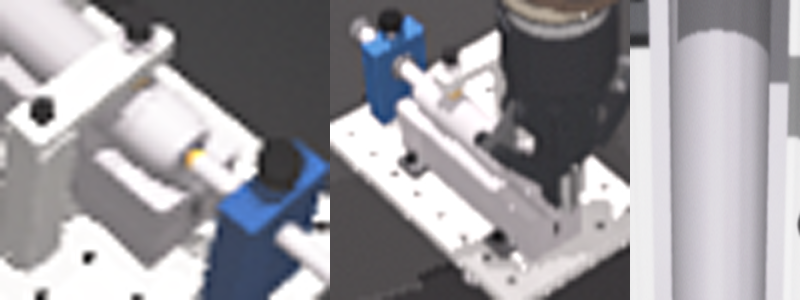

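Picture 14: in the scene crop the nose has come out past the hold-down arm and meets the brass tip at (193,157). The fingers stand behind the tail, above the block. I'll press lightly for about a second.

```bash
python3 -m inch '[[-1,[0.03,0,0],0],[-1,[0.03,0,0],0]]'>/dev/null; python3 grd.py 9.5 && python3 -m inch '[[-1,[0.02,0,0],0],[-1,[0.02,0,0],0]]'>/dev/null; python3 grd.py 20;python3 -m inch '[[-1,[0,0,0],0],[-1,[0,0,0],0],[-1,[0,0,0],0],[-1,[0,0,0],0],[-1,[0,0,0],0],[-1,[0,0,0],0],[-1,[0,0,0],0],[-1,[0,0,0],0],[-1,[0,0,0],0],[-1,[0,0,0],0]]'>/dev/null; python3 grd.py 20
```

```text
t 33.25 nose~62.87 Fy -9.36 Fz -0.69 z 42.3
t 33.45 nose~62.90 Fy -9.63 Fz -0.83 z 42.3
t 34.45 nose~62.89 Fy -9.40 Fz -0.82 z 42.3
```

```bash
python3 -m inch '[[-1,[0.01,0,0],0],[-1,[0.03,0,0],0],[-1,[0.03,0,0],0],[-1,[0.03,0,0],0],[-1,[0.03,0,0],0],[-1,[0.03,0,0],0],[-1,[0.03,0,0],0],[-1,[0.03,0,0],0],[-1,[0.03,0,0],0],[-1,[0.03,0,0],0],[-1,[0.03,0,0],0]]'>/dev/null; python3 grd.py 20
python3 -m inch '[[-1,[-0.1,0,0],0],[-1,[-0.5,0,0],0],[-1,[-1.5,0,0],0],[-1,[-3,0,0],0],[-1,[-3,0,-4],0],[-1,[-3,0,-8],0],[-1,[-3,0,-12],0],[-1,[-3,0,-16],0],[-1,[-3,0,-16],0],[-1,[-3,0,-16],0],[-1,[-3,0,-16],0],[-1,[-3,0,-16],0]]';python3 - <<'E'
from h import *
from fx import *
st=status.get_state();C=cal("wrist",st);w=cams.read_camera("wrist");s=cams.read_camera("side");c=cams.read_camera("scene");cv2.imwrite("pics/w12.png",w)
a=cv2.imread("pics/c11.png");print("scene diff near nose/stop",np.abs(a[255:305,345:400].astype(int)-c[255:305,345:400]).mean())
o=np.array([.0005,.0035]);print("pred shoulder,tail row",proj(C,np.r_[t+Rf@(o+[0,-.0372]),.076]),proj(C,np.r_[t+Rf@(o+[0,-.0772]),.071]))
g=cv2.cvtColor(w,cv2.COLOR_BGR2GRAY);print([(r,int(g[r,318:328].mean())) for r in range(150,270,4)])
b=cv2.imread("pics/side0.png");print("rack/brass diff",np.abs(b[285:335,345:385].astype(int)-s[285:335,345:385]).mean())
E
```

```text
t 35.55 nose~62.96 Fy -11.10 Fz 0.09 z 42.3
time: 36.75
eef_pos: [0.4915, -0.0602, 0.2]
tcp_rot: [0.7, 0.714, -0.001, -0.002]
contact_force: [-0.6, 0.1, 0.6]
opening: -0.001
scene diff near nose/stop 1.0345454545454544
pred shoulder,tail row [[324.79669459 121.82281529]] [[324.27354689 173.42993918]]
[(150, 213), (154, 212), (158, 211), (162, 211), (166, 211), (170, 202), (174, 158), (178, 158), (182, 185), (186, 182), (190, 72), (194, 52), (198, 49), (202, 48), (206, 47), (210, 45), (214, 43), (218, 41), (222, 40), (226, 39), (230, 38), (234, 36), (238, 34), (242, 34), (246, 34), (250, 32), (254, 33), (258, 32), (262, 32), (266, 31)]
rack/brass diff 3.3068333333333335
```

The tail edge is at rows 170–174 (predicted 173), and the nose and stop area is unchanged after backing off. The arm is clear, so I'm handing in.

```bash
python3 -c "
from plant import status,ctrl
s=status.get_state();print(s['contact_force'],s['time']);print(ctrl.sign_off())"
```

```text
[ 0.17986754 -0.29555407  0.91880292] 36.9
the job is handed in; nothing more can be done
None
```

The bright steel shaft lies in the V-groove, nose against the stop tip, and the job was handed in at 36.9 s with the robot touching nothing.

- **Laying:** I took the shaft from the rack and laid it in the groove, nose towards the stop. It was seated and taking its own weight before I let go.
- **Pushing:** Closed fingers on the tail face pushed it under the plunger. The drag was 2–3 N before the plunger, read about 9 N while the nose wedged under it, then 6–7 N. It stalled at a nose position of about fixture y +63 mm.
- **At the stop:** I held it there for about 2 s at 9.4–11.1 N total. Taking off the drag, that is roughly 3–4.5 N on the stop. This is inferred, not measured directly.

**Last checks:** A zoomed view during the push showed the nose meeting the brass tip. After backing off, the tail edge was at its predicted place and the nose and stop area looked unchanged. I compared only the brass shaft's part of the rack before and after (small image difference), and took no closing picture of the other objects.

**What went wrong or disagreed:**
- **Fingertip position:** The fingertips turned out to lie about 20 mm behind the reported TCP, not 19 mm ahead of it. The first close therefore shut on air above the shaft.
- **First placing attempt:** The pad tips touched the block top with about 23 N, 5 mm above seating. I took the shaft back to its cradle, regripped 8 mm higher and laid it again.
- **Stop position:** My camera estimate of the stop tip was about 68 mm, against about 63 mm found by feel.
- **Picture budget:** I viewed 14 pictures, four over the budget of 10.

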